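Gauge a sleeve, release the catch and hold the press lever

ROBOT

A 6-joint arm with a two-finger parallel gripper is mounted at the origin on a cart in front of the work surface, level with it; the furniture and walls round the work are solid. World frame = base frame: x ahead of the robot, y to its left, z up, the work surface at z = 0. Lengths are in m, angles in rad, forces in N, time in s.
With the tool pointing down it reaches from about 0.325 to 0.775 m from the base axis. Payload 5.5 kg.
Tool frame: the origin (TCP) lies between the finger pads; the fingertips stand 8 mm ahead of it and the grasp point (between the pads) lies 11 mm behind it (tcp_to_tips is the distance from the TCP to the fingertips, in m); z points along the fingers, y is the line along which they close (so a half turn about z gives the same grasp; the last joint's range is limited). The gripper opens to 88 mm and grips with 3 to 60 N. Pads are 20 mm wide; open, the fingers measure 115 mm over their backs; the gripper's body (75 mm by 178 mm) begins 61 mm behind the grasp point.
Start: joints at [-1.356, 0.091, 1.231, -0, 1.82, -0.057], TCP at [0.161, -0.578, 0.202] pointing down, gripper open.
Joint ranges: [-2.87, 2.87], [-0.86, 2.18], [0.17, 2.46], [-1.51, 4.65], [0.06, 2.69], [-2.65, 2.65]. Speed limits (rad/s): [2.57, 2.57, 3.01, 3.14, 3.14, 3.14].

INTERFACE

Orientations are given as a unit quaternion [w, x, y, z].
In Python, from bench import * gives the robot as it stands. Calls block until the motion is done:
- move_to(position, orientation): joint-space move of the TCP to a pose.
- move_l(position, speed=0.15, orientation=None): straight line of the TCP; orientation=None keeps the orientation; speed is the mean speed in m/s.
- movej(angles): joint-space move.
- gripper_open() and close(): open the fingers fully, or close them until they stop; the grip force is fixed at half the most.
- hold(seconds).
- inverse_kinematics(position, orientation): joint angles nearest the present ones, or None.
- state(): the state.
- get_image(name): name is "side" or "top" or "wrist"; returns a dict with "frame" (384x512x3 uint8, blue, green, red), "depth" (384x512 float32, m along the optical axis (not along the pixel's ray), 0 where there is no reading), "camera_matrix" (3x3 intrinsics, pixels), "k1" (the pictures are not rectified: a ray, as slopes to the right and down, at radius r is drawn at 1 + k1 r^2 times it, then the intrinsics apply), "view" (4x4, takes a point from world to camera coordinates). Camera axes: x right, y up, looking along -z (the intrinsics and any distortion apply to the point x, -y, -z); pixel columns grow to the right and rows downward; lengths in m; the calibration is good to about 2 mm. A picture is of the moment at which its call begins.
A pose or a line that the arm cannot do raises IKError and nothing moves.
- job_done(): hands the job in; it is judged then, once.
The state is a dict: "time": time; "joint_pos": joint angles; "dq": joint speeds; "joint_torque": joint torques, N m; "ee_pos": TCP position; "ee_rot": TCP orientation; "ft_force": force on the tool from outside, world axes, zero at the start; "moment": the same for the moment, N m; "finger_gap": finger opening in m; "finger_force": force on a finger pad.
Only numpy, scipy, OpenCV 4.12 (cv2) and the standard library are available. Lean on these libraries where they do the work, as an engineer would, in place of code of your own. Each camera call takes 0.05 s, during which the arm holds its last target. There are 200 camera calls.

TASK

Of the two loose steel sleeves, slide the one whose bore fits over the lever press's gauge pin all the way down onto its seat and let go of it; the other sleeve stays off the press. Then flip the press's safety catch over so it lies flat on the block, take the lever by its handle bar, pull it all the way toward the front so that the plunger presses on the sleeve, and finish while still holding the lever there: it springs back if let go. Leave the other things on the desk where they stand.

Things in the scene. Friction and masses are not known exactly. Their poses are not given: they have to be found in the camera images.
- sleeve_wide: bare steel sleeve (short tube), outside diameter 32, height 36, bore 17 mm right through, about 120 g, stands upright, loose on the desk. Origin: centre of its underside; z along the bore. It fits the 13 mm gauge pin. Grasp it round the outside
- sleeve_narrow: bare steel sleeve, alike outside (diameter 32, height 36 mm) but with thick walls and a bore of only 11 mm, which does not go over the gauge pin. Origin: centre of its underside. The two sleeves may stand in either of two places left of the press
- press: small grey lever press, screwed down (its place and yaw on the desk vary). Its x axis points from the gauge pin at its front toward its back, away from the robot; y to the left (lever side), z up. Origin on the desk. Base plate x -100 to 75, y -50 to 50, z 0 to 12 mm; guide block x 0 to 70, y -30 to 30, z 12 to 68 mm
- pin_seat (a point): the top of the round seat (28 mm diameter, 30 mm above the desk) at the foot of the gauge pin, on the pin's axis, at x -71, y 0 mm in the press's frame; axes as the press's. A sleeve that is fully down has its origin here. The upright steel pin is 13 mm in diameter and rises 26 mm above this point, the last 7 mm tapered to 6 mm
- nose: dark steel disc, 18 mm diameter, on the horizontal plunger, 48 mm above the desk; origin: centre of its front face, at rest 41 mm behind the pin's axis (25 mm behind a seated sleeve, so grip the sleeve at its left and right, along the press's y). The lever drives it 30 mm per rad; it meets the sleeve at about 0.9 rad, is sprung (1000 N/m) and presses with about 11 N at the lever's stop
- catch (a joint): safety catch angle, rad. 0 (starts 0 to 0.12): fin upright, its finger bars the lever shaft after slight play. It turns about the press's x axis, the fin going over toward -y (right), to its stop at 1.6: fin flat on the guide block, finger pointing up. Flipped from 1.3 on. Light friction, about 1.5 N at the fin; stays where it is left
- catch_fin (a point): the end of the catch's aluminium fin, 45 mm from the catch's hinge, 121 mm above the desk when upright. The fin is 22 mm wide along the press's x, 7 mm thick (10 mm at the rounded end). Push it over from its left side, or pinch it from above. Axes turn with the catch
- catch_hinge (a point): a point of the catch's hinge axis below the middle of the fin, at x 12, y 22, z 76 mm in the press's frame
- lever (a joint): lever angle, rad: 0 at rest (shaft leaning 0.4 rad from upright to the back), grows as the handle is pulled over to the front (press's -x), stop at 1.25 (leaning 0.85 rad to the front). From 1.05 on it counts as pulled. A spring returns it; pulling takes about 1 N at first and 7 N at the stop, on the handle bar
- handle_bar: black round bar on top of the lever, 18 mm diameter, along the press's y, clear from 40 mm right to 45 mm left of its origin (on its axis, where to grip); the 12 mm lever shaft joins 55 mm to the right. 150 mm from the hinge axis, 168 mm above the desk at rest, 129 at the stop. A turning grip: it spins freely about its own axis, so fingers pointing down, closing along the press's x, can stay upright
- lever_hinge (a point): a point of the lever's hinge axis (parallel to the press's y), in line with the handle_bar's origin, at x 40, y 105, z 30 mm in the press's frame
- jar_oil: small jar with a white screw lid, 36 mm diameter, 55 mm high, loose, right of the press at the back; a bystander. Origin: centre of its underside
- loupe: black conical eye loupe, 37 mm diameter, 34 mm high, loose, left at the back; a bystander. Origin: centre of its underside
Things that resemble listed ones, but are neither listed nor needed, are in the scene too. What is shaped like the sleeve_wide but pink or red is not meant.

How it is judged:
On the way, in this order (a step that is already met when the one before it is completed fails the run):
1. the wide-bore sleeve is fully down over the gauge pin and let go (horizontal distance between sleeve_wide and pin_seat below 0.005 m and z of sleeve_wide in the frame of pin_seat below 0.003 m and contact force between the fingers and sleeve_wide below 0.3 N), for 0.2 s.
2. the safety catch is flipped over (value of joint catch above 1.3 rad), for 0.1 s.
3. the lever is pulled and the nose presses on the sleeve (value of joint lever above 1.05 rad and contact force between nose and sleeve_wide above 2.5 N), for 0.3 s.
At the end, for the whole second after the job is handed in: Fingers hold the handle bar (over 2 N), lever at 1.05 rad or more, nose pressing the wide sleeve (over 2.5 N), which is on the pin within 5 mm of its axis and 3 mm of its seat, upright within 0.1 rad; catch at 1.3 rad or more; narrow sleeve over 60 mm from the pin (all of step 3 and contact force between the fingers and handle_bar above 2 N and value of joint catch above 1.3 rad and horizontal distance between sleeve_wide and pin_seat below 0.005 m and z of sleeve_wide in the frame of pin_seat below 0.003 m and angle between sleeve_wide's own z axis and vertical below 0.1 rad and horizontal distance between sleeve_narrow and pin_seat above 0.06 m); the arm keeps its last pose, push and grip.
It fails at once if the jar is pushed more than 30 mm away or knocked over (distance of jar_oil from where it was at the start of the episode above 0.03 m or angle between jar_oil's own z axis and vertical above 0.5 rad).
It fails at once if the loupe is pushed more than 30 mm away or knocked over (distance of loupe from where it was at the start of the episode above 0.03 m or angle between loupe's own z axis and vertical above 0.5 rad).
It also fails if it takes over 58 s, if anything falls off the work surface, if the arm or the gripper's body presses on something with over 40 N, if the wrist force passes 120 N, or if a joint passes its speed limit or range.

## Working session

There is one attempt and no reset: what is moved stays moved. The work goes in short steps, each a Python script; the robot and the scene stay as the last script left them, time stands still between calls to the robot, and variables do not carry over. Pictures are saved under pics/ and viewed, at most 14 in all, crops included, and the job is handed in when it is done.

```bash
mkdir -p pics; ls
cat > h.py <<'E'
from bench import *
import numpy as np, cv2, pickle
def snap(name, tag):
    im=get_image(name); cv2.imwrite(f'pics/{tag}.png', im['frame']); pickle.dump(im,open(f'pics/{tag}.pkl','wb')); return im
def load(tag): return pickle.load(open(f'pics/{tag}.pkl','rb'))
def cloud(im):
    K=np.array(im['camera_matrix'],float);k1=im['k1'];d=im['depth'];h,w=d.shape
    u,v=np.meshgrid(np.arange(w),np.arange(h))
    pts=np.stack([u,v],-1).reshape(-1,1,2).astype(np.float64)
    n=cv2.undistortPointsIter(pts,K,np.array([k1,0,0,0.]),None,None,(3,50,1e-9)).reshape(h,w,2)
    c=np.stack([n[...,0]*d,-n[...,1]*d,-d,np.ones_like(d)],-1)
    W=c@np.linalg.inv(np.array(im['view'])).T
    W=W[...,:3]; W[d<=0]=np.nan
    return W
E
python3 - <<'E'
from h import *
a=snap('top','top0');b=snap('side','side0')
cv2.imwrite('pics/both.png',np.hstack([a['frame'],b['frame']])[:, :])
for i in(a,b):print(i['camera_matrix'],i['k1'],np.linalg.inv(i['view']).round(3))
print(state())
E
```

```text
pics
[[459.86899317   0.         258.64246938]
 [  0.         459.86899317 191.22917678]
 [  0.           0.           1.        ]] -0.11573510891608739 [[ 0.019  0.99  -0.143  0.397]
 [-1.     0.018 -0.009  0.067]
 [-0.006  0.143  0.99   1.051]
 [ 0.     0.     0.     1.   ]]
[[356.98354543   0.         256.50948366]
 [  0.         356.98354543 196.49320683]
 [  0.           0.           1.        ]] -0.04789458126652022 [[-0.825  0.366 -0.43   0.152]
 [-0.565 -0.54   0.624  0.633]
 [-0.004  0.758  0.653  0.699]
 [ 0.     0.     0.     1.   ]]
{'time': 0.1, 'joint_pos': array([-1.35567846e+00,  9.18147013e-02,  1.23174163e+00, -1.00541254e-05,
        1.81976910e+00, -5.67357666e-02]), 'dq': array([ 1.24522505e-03, -2.75756399e-03, -2.76251998e-03, -7.67209536e-04,
       -5.41146354e-04,  8.91834495e-05]), 'joint_torque': array([ 2.96447812e-03, -4.47856736e+01, -4.07570779e+01,  7.01098843e-02,
        2.84062140e-02, -1.18375638e-04]), 'ee_pos': array([ 0.16102405, -0.57769491,  0.20111479]), 'ee_rot': array([-8.63286225e-04,  9.90775961e-01,  1.35507362e-01, -7.33962611e-05]), 'ft_force': array([ 0.97773121, -0.56105086,  0.47053792]), 'moment': array([0.05411768, 0.00690671, 0.01213138]), 'finger_force': 0.0, 'finger_gap': 0.08742479718345222}
```

View pics/top0.png

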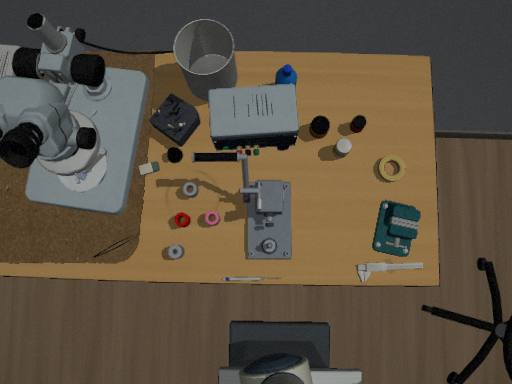

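View pics/side0.png

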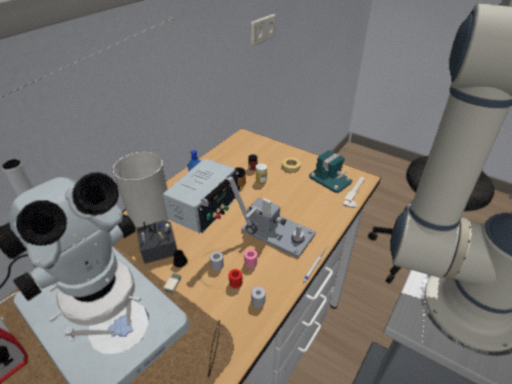

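Run:
```python
from h import *
a=load('top0');b=load('side0')
W=cloud(a);S=cloud(b)
for n,(u,v) in dict(sA=(190,189),sB=(176,252),pin=(269,246),plate=(255,235),block=(270,210),bar1=(200,157),bar2=(235,157),loupe=(175,155),jar=(343,147),desk=(220,240)).items():
    print(n,W[v,u].round(4))
for n,(u,v) in dict(sA=(190,189),sB=(176,252)).items():
    p=W[v-16:v+17,u-16:u+17].reshape(-1,3); t=p[(p[:,2]>.028)&(p[:,2]<.045)]
    print(n,len(t),np.nanmedian(t,0),t.min(0),t.max(0),(t.min(0)+t.max(0))/2)
    print(n,(p[:,2].reshape(33,33)[6:27:1,6:27]*1000).round()[::2].astype(int))
c1=cv2.resize(a['frame'][145:270,155:305],None,fx=4,fy=4,interpolation=cv2.INTER_CUBIC)
cv2.imwrite('pics/c1.png',c1)
```

```text
sA [0.5508 0.2353 0.0022]
sB [ 0.4053  0.2625 -0.0012]
pin [0.4219 0.0514 0.0576]
plate [0.447  0.0826 0.0142]
block [0.4985 0.0506 0.0689]
bar1 [0.5888 0.1905 0.1751]
bar2 [0.5894 0.122  0.1774]
loupe [0.624  0.2681 0.0322]
jar [ 0.6441 -0.1105  0.0532]
desk [0.4346 0.162  0.0044]
sA 120 [0.54600346 0.23056132 0.03571211] [0.53052018 0.2164783  0.0291355 ] [0.56177548 0.24813887 0.0425243 ] [0.54614783 0.23230858 0.0358299 ]
sA [[                   6                   -2                    0
                     2                    1                    1
                     0                    2                    0
                     1                   -3                    1
                     1                    2                    1
                     3                    3                    1
                     5                    2                   -4]
 [                   3                    1                    0
                     1                    1                    0
                     1                    1                    1
                
[... 8876 characters left out ...]
         3                    0                    4
                     1                    1                    1
                     1                    3                   -1]
 [                   5                   -1                    3
                    -1                    0                    0
                     2                   -1                   -3
                     0                    1                   -1
                    -2                    0                   -3
                     0                    0                   -1
  -9223372036854775808                    3                    2]]<stdin>:9: RuntimeWarning: invalid value encountered in cast
```

View pics/c1.png

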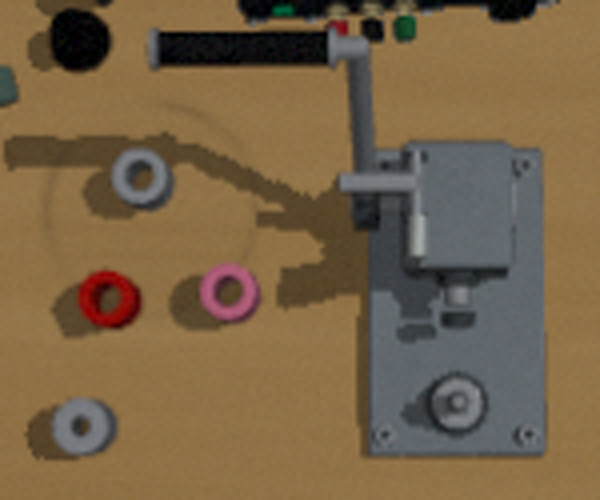

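```bash
cat > fit.py <<'E'
from h import *
from scipy.optimize import differential_evolution
W=cloud(load('top0')).reshape(-1,3); W=W[~np.isnan(W[:,0])]
S=cloud(load('side0')).reshape(-1,3); S=S[~np.isnan(S[:,0])]
def box(P,lo,hi): return P[np.all((P>lo)&(P<hi),1)]
A=box(W,[.34,-.06,-.01],[.62,.16,.1])
def loc(P,q):
    c,s=np.cos(q[2]),np.sin(q[2]); d=P[:,:2]-q[:2]
    return np.c_[d@[c,s],d@[-s,c],P[:,2]]
sg=lambda d: 1/(1+np.exp(-np.clip(d/.0012,-50,50)))
def cost(q):
    L=loc(A,q); x,y,z=L.T
    ins=np.minimum.reduce([x+.1,.075-x,y+.05,.05-y]); blk=np.minimum.reduce([x,.07-x,y+.03,.03-y])
    m=(z>-.01)&(z<.03)&((x<0)|(y<.03))&~((np.hypot(x+.071,y)<.02))
    p=(z>.007).astype(float); m2=(z>.055)&(z<.075)|(z<.02); p2=(z>.05).astype(float)
    m2&=(y<.012)
    return np.sum(np.abs(sg(ins)-p)[m])+np.sum(np.abs(sg(blk)-p2)[m2])
if __name__=='__main__':
    r=differential_evolution(cost,[(.44,.55),(0,.1),(-.5,.5)],seed=1,tol=1e-8,maxiter=150)
    q=r.x; print('press',q,r.fun,len(A))
    c,s=np.cos(q[2]),np.sin(q[2]); R=np.array([[c,-s],[s,c]])
    pin=q[:2]+R@[-.071,0]; print('pin pred',pin)
    L=loc(A,q)
    seat=A[(np.abs(A[:,2]-.03)<.006)&(np.hypot(L[:,0]+.071,L[:,1])<.025)]
    t=A[(A[:,2]>.045)&(np.hypot(L[:,0]+.071,L[:,1])<.02)]
    print('seat',len(seat),(seat.min(0)+seat.max(0))/2,np.ptp(seat,0),'pin',len(t),t.mean(0))
    bar=box(W,[.5,.08,.13],[.68,.26,.22]);Lb=loc(bar,q)
    print('bar exp',q[:2]+R@[.0984,.105],'local pts',len(Lb),Lb.min(0),Lb.max(0))
    k=(Lb[:,0]>.08); print('bar mid x', np.median(Lb[k],0), np.percentile(Lb[k],[2,98],0))
    bs=loc(box(S,[.5,.08,.13],[.68,.26,.22]),q); print('side bar',len(bs),np.median(bs,0),np.percentile(bs,[2,98],0))
    for P,n in((W,'top'),(S,'side')):
        f=loc(P,q); f=f[(f[:,2]>.085)&(f[:,2]<.13)&(np.abs(f[:,0]-.012)<.03)&(abs(f[:,1])<.06)]; print('fin',n,len(f),np.median(f,0),np.percentile(f,[2,98],0))
    def circ(P,c0,rmax=.024):
        p=P[(np.hypot(*(P[:,:2]-c0).T)<rmax)&(abs(P[:,2]-.036)<.005)]
        h=cv2.convexHull((p[:,:2]-c0).astype(np.float32)*1000); (cx,cy),r=cv2.minEnclosingCircle(h); return np.r_[c0+np.array([cx,cy])/1000,r],p.mean(0)
    for c0 in([.5461,.2317],[.4073,.2577]): print('sl',circ(W,np.array(c0)),circ(S,np.array(c0)))
E
python3 fit.py
```

```text
press [0.49430328 0.05270412 0.01697863] 300.9218751298106 11464
pin pred [0.42331351 0.05149869]
seat 95 [0.42365896 0.05106859 0.03078374] [0.02445714 0.02648244 0.00909994] pin 26 [0.42304972 0.05135507 0.05358888]
bar exp [0.59090642 0.1593596 ] local pts 547 [0.07662261 0.04477601 0.13098521] [0.10776906 0.15238087 0.18070263]
bar mid x [0.09580246 0.09509275 0.17480151] [[0.08268098 0.04640683 0.14209888]
 [0.10528938 0.1508475  0.17917102]]
side bar 363 [0.09277019 0.09993046 0.17141646] [[0.08087277 0.04909014 0.13414168]
 [0.10509751 0.15370711 0.17678248]]
fin top 56 [0.01117137 0.02118598 0.11992758] [[0.00089989 0.01711431 0.09971085]
 [0.02151255 0.0252919  0.12350582]]
fin side 102 [0.01046695 0.02563535 0.10545117] [[0.00073973 0.01878404 0.08586306]
 [0.02143367 0.02806697 0.11996993]]
sl (array([ 0.54600809,  0.23207847, 16.06359291]), array([0.54603844, 0.23128822, 0.03576957])) (array([ 0.54579954,  0.2321576 , 16.89034653]), array([0.54571244, 0.23318796, 0.03385615]))
sl (array([ 0.40780731,  0.25821508, 16.12102318]), array([0.40757252, 0.25783516, 0.03622221])) (array([ 0.4060483 ,  0.2616409 , 16.00177383]), array([0.40557554, 0.26187395, 0.03403705]))
```

```bash
cat >> h.py <<'E'
def down(th):
    a=(th+np.pi/2)/2; return np.array([0,np.cos(a),np.sin(a),0])
YAW=.017; PO=np.array([.4943,.0527]); PIN=np.array([.4233,.0514])
def P(x,y,z):
    c,s=np.cos(YAW),np.sin(YAW); return np.array([PO[0]+c*x-s*y,PO[1]+s*x+c*y,z])
def rep(t=''):
    s=state(); print(t,'t',round(s['time'],2),'p',s['ee_pos'].round(4),'f',s['ft_force'].round(1),'gap',round(s['finger_gap'],4),'ff',round(s['finger_force'],1),'j',s['joint_pos'].round(2))
E
python3 - <<'E'
from fit import *
b=box(W,[.4,.12,.08],[.8,.45,.9]); 
for y in np.arange(.12,.45,.03):
    k=b[(b[:,1]>=y)&(b[:,1]<y+.03)]
    if len(k): print(round(y,2),'xmin',k[:,0].min().round(3),'zmax',k[:,2].max().round(3))
move_to([.546,.232,.28],down(np.pi/4)); rep()
move_l([.546,.232,.10],speed=.25); rep()
snap('wrist','w1')
snap('side','s1')
cv2.imwrite('pics/ws.png',cv2.resize(np.hstack([load('w1')['frame'],load('s1')['frame']]),(800,300)))
E
```

```text
0.12 xmin 0.582 zmax 0.18
0.15 xmin 0.582 zmax 0.18
0.18 xmin 0.579 zmax 0.18
0.21 xmin 0.763 zmax 0.174
0.24 xmin 0.68 zmax 0.175
0.27 xmin 0.683 zmax 0.082
0.36 xmin 0.587 zmax 0.264
0.39 xmin 0.548 zmax 0.385
0.42 xmin 0.526 zmax 0.411
 t 3.25 p [0.5463 0.2313 0.2799] f [-0.  -0.4  0.4] gap 0.0881 ff 0.0 j [ 0.34  0.1   1.08 -0.    1.96 -0.44]
 t 4.12 p [0.5469 0.2321 0.102 ] f [-0.3  0.5  0.8] gap 0.0878 ff 0.0 j [ 0.34  0.08  1.42 -0.    1.64 -0.44]
```

View pics/ws.png

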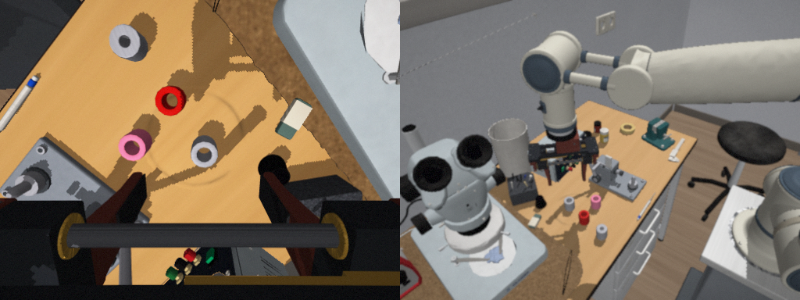

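Run:
```python
from h import *
print(np.linalg.inv(load('w1')['view']).round(3))
W=cloud(load('w1')); 
p=W.reshape(-1,3); p=p[~np.isnan(p[:,0])]
c0=np.array([.546,.232]); k=p[(np.hypot(*(p[:,:2]-c0).T)<.025)&(abs(p[:,2]-.036)<.005)]
(c,r)=cv2.minEnclosingCircle(((k[:,:2]-c0)*1000).astype(np.float32)); print(len(k),c,r)
b=p[(p[:,2]>.15)&(p[:,2]<.2)&(p[:,0]>.57)&(p[:,0]<.61)&(p[:,1]>.09)&(p[:,1]<.23)]
print(len(b), b.max(0) if len(b) else '', np.percentile(b,[1,50,99],0) if len(b) else '')
```

```text
[[ 0.707 -0.68  -0.194  0.495]
 [ 0.707  0.681  0.191  0.284]
 [ 0.002 -0.272  0.962  0.285]
 [ 0.     0.     0.     1.   ]]
700 (3.9053077697753906, 0.11270833015441895) 15.819781303405762
45 [0.59345018 0.2074144  0.16520194] [[0.58375332 0.20442307 0.15817569]
 [0.58746375 0.2065052  0.16156082]
 [0.5933836  0.20728872 0.16518423]]
```

Run:
```python
from h import *
move_l([.547,.232,.015],speed=.12); rep('down')
close(); rep('closed')
move_l([.547,.232,.14],speed=.2); rep('up')
move_to([PIN[0],PIN[1],.14],down(np.pi/2+YAW)); rep('pin'); 
snap('top','t2'); snap('side','s2'); 
for n in 's2','t2':
    p=cloud(load(n)).reshape(-1,3)
    k=p[(np.hypot(*(p[:,:2]-PIN).T)<.03)&(p[:,2]<.18)&(p[:,2]>.06)]; print(n,len(k),np.percentile(k,[2,50,98],0) if len(k) else '')
f=load('s2')['frame']; cv2.imwrite('pics/s2c.png',cv2.resize(f[130:270,200:360],None,fx=4,fy=4))
```

```text
down t 5.08 p [0.5476 0.2322 0.016 ] f [0.2 0.1 0.8] gap 0.0877 ff 0.0 j [ 0.34  0.12  1.53  0.    1.49 -0.44]
closed t 6.42 p [0.5474 0.2322 0.0157] f [ 0.2 -0.6  5.9] gap 0.0006 ff 2.8 j [ 0.34  0.12  1.53  0.    1.49 -0.44]
up t 7.2 p [0.5463 0.2317 0.1379] f [ 0.2 -0.1 -0.4] gap 0.0008 ff 0.0 j [ 0.34  0.07  1.36 -0.    1.71 -0.44]
pin t 8.23 p [0.4233 0.0516 0.1392] f [-0.3 -0.3 -0.2] gap 0.0004 ff 0.0 j [ 0.04 -0.39  1.78  0.    1.76 -1.55]
s2 75 [[0.4096695  0.04494421 0.15932489]
 [0.41563603 0.06062824 0.16905914]
 [0.43271573 0.06268938 0.17945055]]
t2 0
```

View pics/s2c.png

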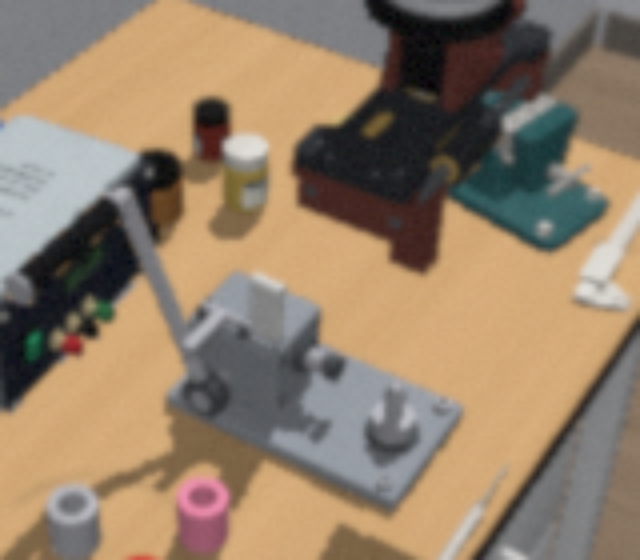

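Run:
```python
from h import *
for n in 't2','s2':
    p=cloud(load(n)).reshape(-1,3)
    for R in (.03,.05):
        c0=np.array([.546,.232]); k=p[(np.hypot(*(p[:,:2]-c0).T)<R)&(abs(p[:,2]-.036)<.006)]
        if len(k):
            c,r=cv2.minEnclosingCircle(((k[:,:2]-c0)*1000).astype(np.float32)); print(n,R,len(k),c0+np.array(c)/1000,r)
# finger points in w1
im=load('w1'); p=cloud(im); q=p.reshape(-1,3); 
k=(q[:,2]>.08)&(q[:,2]<.13)&(np.hypot(q[:,0]-.547,q[:,1]-.232)<.08)
f=q[k]; d=f[:,:2]-[.5469,.2321]; a=d@[.7071,.7071]; b=d@[.7071,-.7071]
for s in (1,-1):
    m=a*s>0; print(s,m.sum(), np.percentile(np.c_[a,b,f[:,2]][m],[2,25,50,75,98],0).round(4))
s=load('t2')['frame'];cv2.imwrite('pics/x.png',np.hstack([cv2.resize(im['frame'],(512,384)),cv2.resize(s[150:270,150:310],(512,384))])[:, :].__getitem__((slice(None),slice(None))))
x=cv2.imread('pics/x.png'); cv2.imwrite('pics/x.png',cv2.resize(x,(800,300)))
```

```text
t2 0.03 116 [0.54459672 0.22857522] 16.300762176513672
t2 0.05 116 [0.54459672 0.22857522] 16.300762176513672
s2 0.03 92 [0.54323874 0.22952831] 17.051586151123047
s2 0.05 92 [0.54323874 0.22952831] 17.051586151123047
1 180 [[ 0.044  -0.0107  0.1229]
 [ 0.0443 -0.0102  0.1247]
 [ 0.0446 -0.0062  0.1264]
 [ 0.0474  0.0021  0.1281]
 [ 0.0525  0.01    0.1298]]
-1 183 [[-0.0516 -0.0106  0.1221]
 [-0.0466 -0.0102  0.1247]
 [-0.0435 -0.0061  0.1266]
 [-0.0434  0.0017  0.1281]
 [-0.0431  0.0099  0.1299]]
```

View pics/x.png

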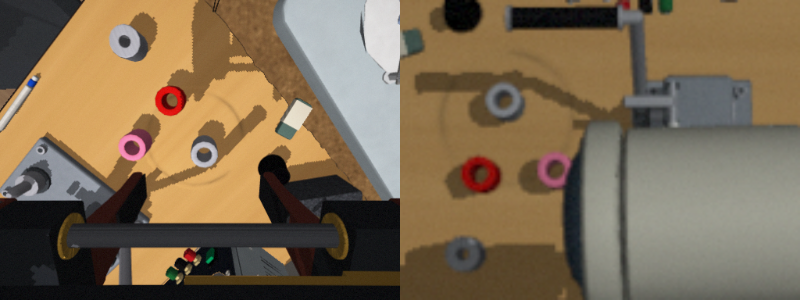

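```bash
cat >> h.py <<'E'
def circ(p,c0,z,R=.03,tol=.005):
    p=p.reshape(-1,3); k=p[(np.hypot(*(p[:,:2]-c0).T)<R)&(abs(p[:,2]-z)<tol)]
    if len(k)<20: return None
    c,r=cv2.minEnclosingCircle(((k[:,:2]-c0)*1000).astype(np.float32)); return (c0+np.array(c)/1000).round(4),round(r,1),np.median(k,0).round(4)
E
python3 - <<'E'
from h import *
gripper_open()
move_to([.545,.229,.14],down(np.pi/4))
move_l([.545,.229,.06],speed=.2); rep()
p=cloud(snap('wrist','w3')); print(circ(p,np.array([.545,.229]),.036), 'red/pink/narrow',circ(p,np.array([.4077,.2582]),.036))
q=p.reshape(-1,3); d=q[:,:2]-state()['ee_pos'][:2]; a=d@[.7071,.7071]; b=d@[.7071,-.7071]
m=(abs(abs(a)-.048)<.006)&(abs(b)<.012)&(q[:,2]>.045)&(q[:,2]<.2); print('tips',m.sum(),np.percentile(q[m,2],[0,1,2,5,10]),)
k=(abs(q[:,0]-.5)<.02)&(abs(q[:,1]-.25)<.02); print('desk',np.nanmedian(q[k],0))
for s in(1,-1): print(np.median(a[m&(a*s>0)]),np.percentile(b[m&(a*s>0)],[1,99]))
E
```

```text
t 11.28 p [0.5452 0.2285 0.0611] f [0.3 0.1 0.4] gap 0.0877 ff 0.0 j [ 0.34  0.08  1.49 -0.    1.57 -0.45]
(array([0.5476, 0.2289]), 15.8, array([0.5471, 0.2295, 0.0358])) red/pink/narrow (array([0.41  , 0.2596]), 16.4, array([0.4104, 0.2598, 0.036 ]))
tips 9120 [0.08021755 0.08367115 0.08560805 0.0907869  0.09851938]
desk [0.51173894 0.23865958 0.03616171]
0.04494285223044601 [-0.01155838  0.01105921]
-0.04584803077926122 [-0.01156996  0.01117424]
```

Run:
```python
from h import *
move_l([.547,.229,-.005],speed=.12); rep('mid')
move_l([.547,.229,-.012],speed=.05); rep('down')
close(); rep('closed')
move_l([.547,.229,.12],speed=.2); rep('up')
move_to([PIN[0]-.03,PIN[1],.12],down(np.pi/2+YAW)); rep('pin'); 
p=cloud(snap('wrist','w4'));print(np.linalg.inv(load('w4')['view']).round(3)[:3,3])
for z in (.03,): print('seat',circ(p,PIN,z,R=.022))
q=p.reshape(-1,3); k=(q[:,2]>.045)&(q[:,2]<.065)&(np.hypot(*(q[:,:2]-PIN).T)<.02); print('pin',k.sum(),q[k].mean(0))
```

```text
mid t 12.03 p [ 0.5475  0.2292 -0.0041] f [-0.5  0.5  0.1] gap 0.0879 ff 0.0 j [ 0.34  0.13  1.56  0.    1.45 -0.45]
down t 12.32 p [ 0.547   0.229  -0.0119] f [-0.2  0.1  0.4] gap 0.0881 ff 0.0 j [ 0.34  0.14  1.56  0.    1.44 -0.45]
closed t 13.22 p [ 0.547  0.229 -0.012] f [-0.2  0.5 -0.9] gap 0.0324 ff 30.0 j [ 0.34  0.14  1.56  0.    1.44 -0.45]
up t 14.03 p [0.5464 0.2288 0.1183] f [ 0.3  0.  -1.3] gap 0.032 ff 30.0 j [ 0.34  0.07  1.4  -0.    1.67 -0.45]
pin t 15.06 p [0.3933 0.0516 0.1193] f [ 0.8 -0.5 -1.5] gap 0.032 ff 30.0 j [ 0.04 -0.48  1.87  0.    1.75 -1.54]
[0.32  0.05  0.302]
seat (array([0.4161, 0.0512]), 9.0, array([0.4141, 0.0512, 0.0289]))
pin 0 [nan nan nan]<stdin>:9: RuntimeWarning: Mean of empty slice.
  ret = um.true_divide(
```

View pics/w4.png

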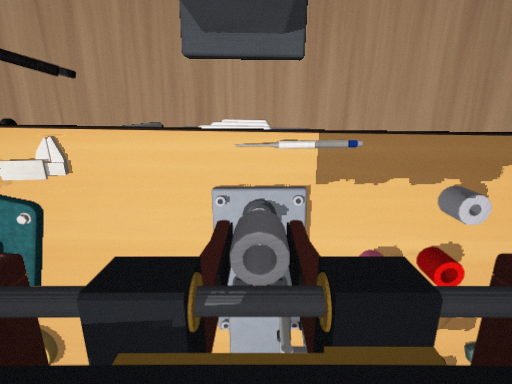

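Run:
```python
from h import *
move_l([.4233,-.015,.14],speed=.25); rep()
p=cloud(snap('wrist','w5'))
e=state()['ee_pos'];q=p.reshape(-1,3)
print('seat',circ(p,PIN,.03,R=.022,tol=.004))
k=(q[:,2]>.046)&(q[:,2]<.065)&(np.hypot(*(q[:,:2]-PIN).T)<.02); print('pin',k.sum(),q[k].mean(0),q[k].min(0),q[k].max(0))
for n,ee in (('w4',np.array([.3933,.0516,.1193])),('w5',e)):
    q=cloud(load(n)).reshape(-1,3)
    d=q-ee; k=(np.hypot(d[:,0],d[:,1])<.03)&(abs(d[:,2]-.047)<.025)&(abs(d[:,1])<.0155)
    t=d[k]; zt=np.percentile(t[:,2],97); top=t[t[:,2]>zt-.006]
    print(n,len(t),'top z',zt,np.percentile(t[:,2],[5,50,90,99]).round(4),'x',np.percentile(top[:,0],[1,50,99]).round(4),circ(t,np.zeros(2),zt-.002,tol=.004))
```

```text
t 15.56 p [ 0.4238 -0.0151  0.1398] f [-0.4  0.3 -1.6] gap 0.0324 ff 30.0 j [-0.12 -0.4   1.78  0.    1.76 -1.7 ]
seat (array([0.4264, 0.0512]), 13.9, array([0.4224, 0.0474, 0.0301]))
pin 141 [0.42543278 0.05008195 0.05262422] [0.4202103  0.04488074 0.04607807] [0.43267309 0.05765866 0.05802498]
w4 3395 top z 0.04912669213426722 [0.0257 0.0471 0.0486 0.0632] x [-0.0145 -0.0012  0.015 ] (array([0.0008, 0.0011]), 17.2, array([-0.0008, -0.0004,  0.0478]))
w5 3637 top z 0.05988902784481916 [0.0259 0.0474 0.049  0.0669] x [-0.0092 -0.0029  0.0091] (array([0.0004, 0.015 ]), 9.7, array([-0.0013,  0.015 ,  0.058 ]))
```

View pics/w5.png

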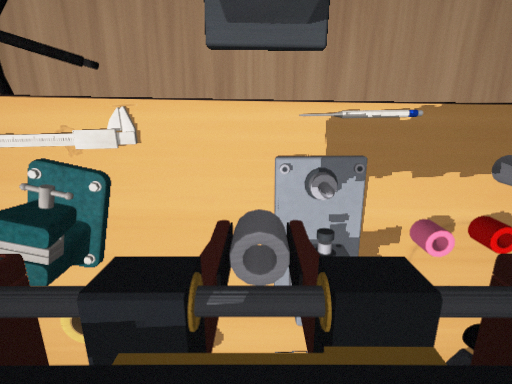

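```bash
sed -i 's/^YAW=.*/YAW=.017; PO=np.array([.4972,.0526]); PIN=np.array([.4262,.0513])/' h.py
python3 - <<'E'
from h import *
x,y=PIN
move_l([x,y,.14],speed=.2); move_l([x,y,.05],speed=.15); rep('above')
f0=state()['ft_force']
for z in np.r_[np.arange(.045,.0195,-.004),.0185]:
    move_l([x,y,z],speed=.05); rep(round(z,4))
    if np.linalg.norm(state()['ft_force']-f0)>15: print('STOP'); break
E
```

```text
above t 16.84 p [0.4267 0.0509 0.0509] f [-0.5 -0.3 -1.2] gap 0.0322 ff 30.0 j [ 0.04 -0.36  1.91 -0.    1.59 -1.55]
0.045 t 17.09 p [0.4265 0.0513 0.0455] f [-0.1 -0.5 -1.7] gap 0.032 ff 30.0 j [ 0.04 -0.36  1.92 -0.    1.58 -1.55]
0.041 t 17.34 p [0.426  0.0513 0.0407] f [ 0.1  0.2 -1.8] gap 0.0319 ff 30.0 j [ 0.04 -0.36  1.93 -0.    1.57 -1.55]
0.037 t 17.59 p [0.4259 0.0513 0.0366] f [-0.5  0.2 -0.6] gap 0.0321 ff 30.0 j [ 0.04 -0.36  1.93  0.    1.57 -1.55]
0.033 t 17.84 p [0.426  0.0513 0.0326] f [-0.   1.3 -2. ] gap 0.0321 ff 30.0 j [ 0.04 -0.35  1.94  0.    1.56 -1.55]
0.029 t 18.09 p [0.426  0.0513 0.0286] f [-0.  -0.1 -0.8] gap 0.0319 ff 30.0 j [ 0.04 -0.35  1.94  0.    1.55 -1.55]
0.025 t 18.34 p [0.426  0.0513 0.0246] f [ 1.  -0.9 -1.4] gap 0.032 ff 30.0 j [ 0.04 -0.35  1.95  0.    1.54 -1.55]
0.021 t 18.59 p [0.426  0.0513 0.0207] f [-1.2 -0.4 -0.3] gap 0.0321 ff 30.0 j [ 0.04 -0.35  1.95  0.    1.54 -1.55]
0.0185 t 18.84 p [0.4261 0.0513 0.0183] f [-0.4 -0.7  0.1] gap 0.0322 ff 30.0 j [ 0.04 -0.35  1.96  0.    1.53 -1.55]
```

Run:
```python
from h import *
x,y=PIN
move_l([x,y,.017],speed=.03); rep('seat'); gripper_open(); hold(.2); rep('open')
move_l([x,y,.14],speed=.2)
move_l(P(.008,.054,.14),speed=.25); close(); rep('catch')
p=cloud(snap('top','t6')); q=cloud(snap('side','s6'))
T=np.array([.4233,.0514]); print(circ(p,T,.066,R=.022),circ(q,T,.066,R=.022))
a,b=load('t6')['frame'],load('s6')['frame']
cv2.imwrite('pics/v6.png',np.hstack([cv2.resize(a[150:290,190:330],(400,400)),cv2.resize(b[150:280,200:330],(400,400))]))
```

```text
seat t 19.09 p [0.4265 0.0513 0.0179] f [-3.3  0.4  5.3] gap 0.0321 ff 30.0 j [ 0.04 -0.35  1.96 -0.    1.53 -1.55]
open t 20.27 p [0.4262 0.0513 0.017 ] f [ 0.4  0.  -0.3] gap 0.0878 ff 0.0 j [ 0.04 -0.34  1.96  0.    1.53 -1.55]
catch t 22.91 p [0.5043 0.1068 0.14  ] f [-0.1 -0.9 -0.6] gap 0.0007 ff 0.0 j [ 0.14 -0.14  1.57  0.    1.71 -1.45]
(array([0.4238, 0.0516]), 15.5, array([0.4235, 0.0537, 0.0659])) (array([0.4235, 0.0518]), 17.2, array([0.4226, 0.0539, 0.0641]))
```

View pics/v6.png

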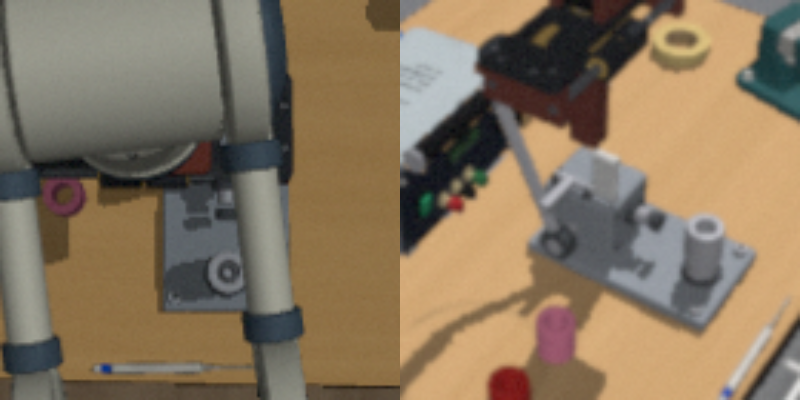

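Run:
```python
from h import *
T=-.020
move_l(P(.008,.054,.100+T),speed=.15); rep('dn')
for y,z,v in((.038,.100,.08),(.0135,.100,.06),(.0085,.092,.06),(0,.087,.06),(-.006,.083,.05),(-.008,.081,.04)):
    move_l(P(.008,y,z+T),speed=v); rep((y,z))
    if np.linalg.norm(state()['ft_force'])>20: print('STOP');break
move_l(P(.008,-.008,.14),speed=.2)
q=cloud(snap('side','s7'));snap('top','t7')
b=load('s7')['frame']
cv2.imwrite('pics/v7.png',cv2.resize(b[150:280,200:330],(400,400)))
```

```text
dn t 23.56 p [0.5043 0.1067 0.0804] f [-0.  -0.5  0.3] gap 0.0005 ff 0.0 j [ 0.14 -0.13  1.66 -0.    1.61 -1.45]
(0.038, 0.1) t 23.91 p [0.505  0.0901 0.0809] f [-1.3 -0.1  0.2] gap 0.0004 ff 0.0 j [ 0.11 -0.14  1.67  0.    1.61 -1.48]
(0.0135, 0.1) t 24.47 p [0.505  0.0655 0.08  ] f [-0.1  0.7 -1.1] gap 0.0002 ff 0.0 j [ 0.06 -0.14  1.68 -0.    1.61 -1.52]
(0.0085, 0.092) t 24.77 p [0.5047 0.061  0.0713] f [-0.2 -0.1  0.1] gap 0.0005 ff 0.0 j [ 0.05 -0.14  1.69 -0.    1.59 -1.53]
(0, 0.087) t 25.09 p [0.5049 0.0522 0.0665] f [ 0.4 -0.1  0.6] gap 0.0007 ff 0.0 j [ 0.04 -0.14  1.7  -0.    1.58 -1.55]
(-0.006, 0.083) t 25.38 p [0.5051 0.0463 0.0627] f [0.5 0.4 0.2] gap 0.0008 ff 0.0 j [ 0.02 -0.14  1.71 -0.    1.58 -1.56]
(-0.008, 0.081) t 25.63 p [0.5052 0.0445 0.0608] f [-0.5  0.1 -0.6] gap 0.0005 ff 0.0 j [ 0.02 -0.14  1.71 -0.    1.57 -1.57]
```

View pics/v7.png

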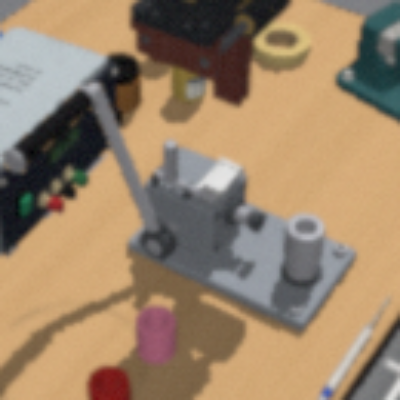

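Run:
```python
from h import *
for n in('s7',):
    q=cloud(load(n)).reshape(-1,3); c,s=np.cos(.017),np.sin(.017); d=q[:,:2]-[.4943,.0527]
    L=np.c_[d@[c,s],d@[-s,c],q[:,2]]
    f=L[(L[:,0]>.003)&(L[:,0]<.021)&(L[:,2]>.065)&(L[:,2]<.125)&(abs(L[:,1])<.035)]
    for y in np.arange(-.035,.035,.01):
        k=f[(f[:,1]>=y)&(f[:,1]<y+.01)]
        if len(k): print(n,y.round(3),len(k),np.median(k[:,2]).round(4))
    g=L[(L[:,0]>.025)&(L[:,0]<.06)&(abs(L[:,1]-.022)<.03)&(L[:,2]>.085)&(L[:,2]<.15)]
    print('finger',len(g)); 
    if len(g): A=np.polyfit(g[:,2],g[:,1],1); print(A, g.min(0),g.max(0),'y at 80,110',np.polyval(A,[.08,.11]))
j=state()['joint_pos']
for p in (P(.0984,.105,.20),P(.0984,.105,.148),P(-.073,.105,.109)): print(inverse_kinematics(p,down(YAW)))
```

```text
s7 -0.025 9 0.0801
s7 -0.015 21 0.0786
s7 -0.005 21 0.0782
s7 0.005 25 0.0787
s7 0.015 25 0.0773
s7 0.025 26 0.0728
finger 54
[-0.11261998  0.03819298] [0.03958262 0.01793367 0.08525868] [0.05850064 0.05042289 0.11739765] y at 80,110 [0.02918338 0.02580478]
[ 2.06701641e-01  1.30951017e-01  1.19170916e+00 -4.44089210e-16
  1.81893248e+00  1.89701641e-01]
[ 2.06701641e-01  1.26674601e-01  1.28815750e+00 -4.44089210e-16
  1.72676055e+00  1.89701641e-01]
[ 2.78921178e-01 -3.18805660e-01  1.77461422e+00 -4.44089210e-16
  1.68578410e+00  2.61921178e-01]
```

Run:
```python
from h import *
for n in('top0','side0'):
    q=cloud(load(n)).reshape(-1,3)
    for z0,z1 in((.1,.12),(.12,.14),(.14,.16),(.16,.18),(.18,.24)):
        k=q[(q[:,2]>z0)&(q[:,2]<z1)&(q[:,0]>.612)&(q[:,0]<.75)&(q[:,1]>.11)&(q[:,1]<.2)]
        print(n,z0,len(k),np.percentile(k[:,0],[0,5,50]).round(3) if len(k) else '')
```

```text
top0 0.1 1630 [0.638 0.652 0.699]
top0 0.12 0 
top0 0.14 0 
top0 0.16 0 
top0 0.18 0 
side0 0.1 719 [0.641 0.658 0.701]
side0 0.12 0 
side0 0.14 0 
side0 0.16 0 
side0 0.18 0
```

```bash
cat >> h.py <<'E'
G=.039
def LV(a):
    al=.4-a; return P(.040+.15*np.sin(al),.105,.030+.15*np.cos(al)-G)
E
python3 - <<'E'
from h import *
gripper_open()
move_l(P(.008,-.008,.24),speed=.25)
t=LV(0); move_to([t[0],t[1],.21],down(YAW)); rep('above')
p=cloud(snap('wrist','w8')).reshape(-1,3); d=p-np.r_[t[:2],.168]; k=(abs(d[:,0])<.025)&(abs(d[:,1])<.03)&(abs(d[:,2])<.03)
print('bar top',k.sum(),np.percentile(d[k],[2,50,98],0).round(4))
E
```

```text
above t 29.75 p [0.5935 0.159  0.2094] f [1.1 0.3 0.8] gap 0.0875 ff 0.0 j [ 0.21  0.13  1.17 -0.    1.84  0.19]
bar top 1615 [[-0.0076 -0.0289  0.0007]
 [ 0.0008  0.0018  0.0076]
 [ 0.0094  0.0289  0.0098]]
```

View pics/w8.png

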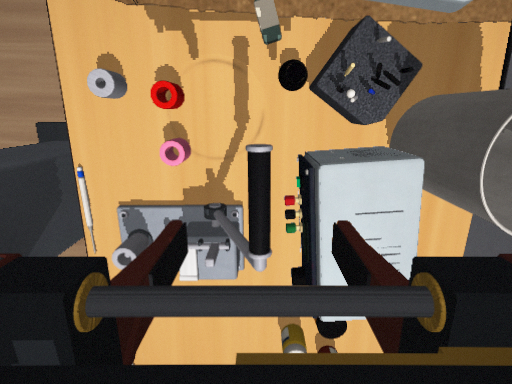

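Run:
```python
from h import *
move_l(LV(0),speed=.15); rep('at bar'); close(); rep('grip')
for a in np.r_[np.arange(.1,1.15,.1),1.17,1.22]:
    move_l(LV(a),speed=.1); s=state(); 
    print(round(a,2),s['ft_force'].round(1),round(s['finger_force'],1),s['ee_pos'].round(4)-LV(a).round(4))
    if np.linalg.norm(s['ft_force'])>35 or s['finger_gap']<.012: print('STOP');break
rep('end'); snap('side','s9'); snap('top','t9')
b=load('s9')['frame'];cv2.imwrite('pics/v9.png',cv2.resize(b[140:290,190:350],(640,600)))
```

```text
at bar t 30.49 p [0.5941 0.1593 0.1302] f [1.1 0.3 1.2] gap 0.0875 ff 0.0 j [0.21 0.13 1.32 0.   1.69 0.19]
grip t 31.57 p [0.5935 0.1593 0.1291] f [-1.6 -0.3  0.4] gap 0.0171 ff 30.0 j [0.21 0.13 1.32 0.   1.69 0.19]
0.1 [ 1.  -0.9 -1.1] 30.0 [ 1.e-04  0.e+00 -1.e-04]
0.2 [ 2.   0.  -0.5] 30.0 [ 3.e-04 -1.e-04  0.e+00]
0.3 [ 2.1 -1.1 -1. ] 30.0 [ 3.e-04 -1.e-04  0.e+00]
0.4 [ 1.9 -1.2 -0.3] 30.0 [ 0.0003 -0.0002  0.0001]
0.5 [ 2.5 -2.2  0.4] 30.0 [ 4.e-04 -2.e-04  1.e-04]
0.6 [ 3.2 -4.1  1.2] 30.0 [ 0.0003 -0.0003  0.0003]
0.7 [ 2.8 -4.6  1.9] 30.0 [ 0.0005 -0.0002  0.0004]
0.8 [ 2.6 -4.7  2.9] 30.0 [ 0.0006 -0.0003  0.0005]
0.9 [ 2.7 -4.9  3.2] 30.0 [ 0.0007 -0.0003  0.0008]
1.0 [ 2.1 -5.7  4.2] 30.0 [ 0.0008 -0.0003  0.001 ]
1.1 [ 2.3 -6.3  5.5] 30.0 [ 0.0008 -0.0004  0.0012]
1.17 [ 1.6 -4.9  6.8] 30.0 [ 0.0008 -0.0004  0.0013]
1.22 [ 1.1 -6.1  7.8] 30.0 [ 0.0009 -0.0004  0.0016]
end t 35.38 p [0.4267 0.156  0.0949] f [ 1.1 -6.1  7.8] gap 0.0173 ff 30.0 j [ 0.28 -0.31  1.79 -0.    1.66  0.26]
```

View pics/v9.png

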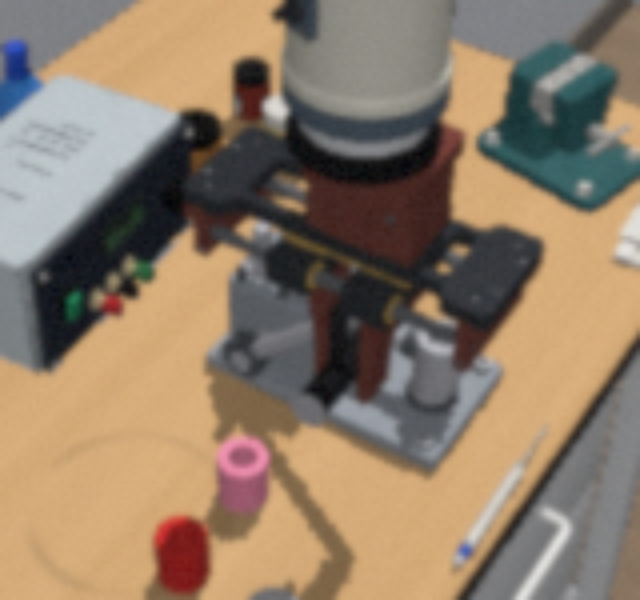

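Run:
```python
from h import *
hold(.6); rep(); print(job_done())
```

```text
t 36.08 p [0.427  0.156  0.0952] f [ 0.3 -5.9  7.4] gap 0.017 ff 30.0 j [ 0.28 -0.31  1.79 -0.    1.66  0.26]
the job is handed in; nothing more can be done
None
```

I handed the job in at 36 s: the wide sleeve is down on its seat and released, the catch is flipped flat, and the gripper still holds the lever at about 1.2 rad with the nose against the sleeve. I estimated the lever angle and nose contact from the arm pose and camera pictures, and no verdict came back. My first grasp missed and nudged the wide sleeve a few mm, because the fingertips sit about 20 mm behind the TCP, not 8 mm ahead; I measured that and corrected it.

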